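Build up the sieve stack on its base

TASK

Build up the sieve stack on the grey base, one piece at a time from the bottom: first the collecting pan (closed bottom), then the fine sieve, then the coarse sieve and last the lid. Seat each piece fully, so that its skirt sits inside the one below and the shoulder rests level on the rim, and keep every piece upright. Let go of the finished stack and leave the other things on the worktop where they are.

Things in the scene. Friction and masses are not known exactly. Their poses are not given: they have to be found in the camera images.
- sieve_base: fixed grey painted disc, 90 mm across, 8 mm thick, three screw heads, with a round collar in the middle (56 mm outside, 49 mm inside) up to 22 mm; socket floor at 12 mm. Origin: centre of the underside, z up. The pan is seated when its shoulder (8 mm above its underside) rests on the collar rim: pan origin 14 mm above this one.
- pan: collecting pan: steel cup, closed bottom, no mesh, 36 mm high, inner floor 9.5 mm above the underside (deepest cup), 0.13 kg. Outer diameter 56 mm; tapered skirt below, 8 mm high, 39 mm (bottom) to 46 mm across. Mouth 49 mm inside, takes the next skirt; the next origin is then 28 mm above this one. Origin: centre of underside, z up, stands upright. Grip across the upper half.
- fine_sieve: fine sieve: steel ring, outside as the pan, 36 mm high, close dark wire mesh (looks like a grey plate) 20 mm above the underside, 0.12 kg. Outer diameter 56 mm; tapered skirt below, 8 mm high, 39 mm (bottom) to 46 mm across. Mouth 49 mm inside, takes the next skirt; the next origin is then 28 mm above this one. Origin: centre of underside, z up, stands upright. Grip across the upper half.
- coarse_sieve: coarse sieve: taller steel ring, 50 mm high, wide see-through wire mesh (10 mm squares) 20 mm above the underside, 0.12 kg. Outer diameter 56 mm; tapered skirt below, 8 mm high, 39 mm (bottom) to 46 mm across. Mouth 49 mm inside, takes the next skirt; the next origin is then 42 mm above this one. Origin: centre of underside, z up, stands upright. Grip across the upper half.
- lid: lid: steel disc 56 mm across, upper face 13 mm above the underside; tapered skirt below, 8 mm high, 39 to 46 mm across; round knob on top, 20 mm across from 18 to 36 mm above the underside, on a 12 mm neck; 0.12 kg. Origin: centre of the underside, z up. Grip it by the knob.
- red_bulb: bystander: red rubber pipette bulb, 37 mm across, 31 mm high, loose; origin: centre of the underside. Leave it alone.
- marker: bystander: marker pen lying flat, 134x13x13 mm, long along its x, loose; origin: centre of the underside. Leave it alone. (Behind the work stand a fixed shaker, front at x about 0.54, and a water bath left of it, front at x about 0.58, each about 0.18 m high; at the far left, from y about 0.52, a bucket and a tall clear shield: carry things over or round them.)
- timer: bystander: light grey digital bench timer lying flat, 98 (its x) x 82 x 23 mm, loose; origin: centre of the underside. Leave it alone.
- petri: bystander: clear plastic dish with lid, 66 mm across, 16 mm high, loose; origin: centre of the underside. Leave it alone.
- dropper: bystander: small amber dropper bottle with black rubber top, 27 mm across, 78 mm high, loose; origin: centre of the underside. Leave it alone.

How it is judged:
By the outcome, as a careful person would: the job done as asked, in the order asked, and still so for the second after the job is handed in, with the robot touching nothing.
It also fails if it takes over 128 s, if anything falls off the work surface, if the arm or the gripper's body presses on something with over 40 N, if the wrist force passes 120 N, or if a joint passes its speed limit or range.

ROBOT

A 7-joint arm with a two-finger parallel gripper is mounted at the origin on a cart in front of the work surface, level with it; the furniture and walls round the work are solid. World frame = base frame: x ahead of the robot, y to its left, z up, the work surface at z = 0. Lengths are in m, angles in rad, forces in N, time in s.
With the tool pointing down it reaches from about 0.425 to 0.875 m from the base axis. Payload 4.7 kg.
Tool frame: the origin (TCP) lies at the very end of the fingers, on their centre line; the grasp point (between the pads) lies 19 mm behind it; z points along the fingers, y is the line along which they close (so a half turn about z gives the same grasp; the last joint's range is limited). The gripper opens to 87 mm and grips with 3 to 60 N. Pads are 19 mm wide; open, the fingers measure 117 mm over their backs; the gripper's body (75 mm by 190 mm) begins 51 mm behind the grasp point.
Start: joints at [-1.094, 0.321, -0.07, 1.45, 0.023, 1.371, -0.057], TCP at [0.29, 0.582, 0.223] pointing down, gripper open.
Joint ranges: [-2.86, 2.86], [-0.3, 2.09], [-1.38, 1.24], [0.06, 2.45], [-1.56, 4.7], [0.09, 2.05], [-2.69, 2.69]. Speed limits (rad/s): [2.57, 2.57, 3.14, 3.14, 3.14, 3.14, 3.14].

INTERFACE

Orientations are given as a rotation vector (axis times angle).
In Python, from bench import ctrl gives the robot as it stands.
- The arm moves only by the shell command python3 -m jog 'ROWS' [FORCE]. ROWS is JSON, a list that holds one entry, the list of rows, each a list of 7 numbers: the shift along the tool's x, y, z in mm, then the turn, a rotation vector about the tool's x, y, z in degrees, then the finger opening in mm, from 0 to 87. A call has 1 to 10 rows; each row is the pose to reach, as a shift and turn from the pose commanded when the call began, along the tool's axes at that moment; what a row does not reach only later rows make up. A row lasts 1/10 s, in which the tool goes at most 50 mm and 8.59 degrees, less where a joint would pass 70% of its speed; a pose out of reach is approached as far as the arm can. A call with a gripper value outside its range is refused whole. The fingers move at their own pace and stop on an object; FORCE is the grip in N (left out, the last holds). Time passes only in rows, so rows that repeat a pose let the fingers close. It gives the time, the measured TCP pose, the force, the opening and the grip force at its end, in the units of the state.
- ctrl.get_state(): the state, without advancing time (a new reading comes with each control period).
- ctrl.get_image(name): name is "scene" or "top" or "wrist"; returns a dict with "image" (480x640x3 uint8, red, green, blue), "depth" (480x640 float32, m along the optical axis (not along the pixel's ray), 0 where there is no reading), "fov_y" (degrees; the focal length in pixels is half the picture's height over the tangent of half this angle, whatever the lens; pixels are square), "cx", "cy" (the principal point, pixels), "k1" (the pictures are not rectified: a ray, as slopes to the right and down, at radius r is drawn at 1 + k1 r^2 times it, then the intrinsics apply), "rvec" (rotation vector, rad) and "tvec" (3), from world to camera coordinates, as OpenCV has them. Camera axes: x right, y down, z forward; pixel columns grow to the right and rows downward; lengths in m; the calibration is good to about 2 mm. A picture is of the moment at which its call begins.
- ctrl.close_job(): hands the job in; it is judged then, once.
The state is a dict: "time": time; "joint_positions": joint angles; "qd": joint speeds; "joint_torque": joint torques, N m; "position": TCP position; "tool_rot": TCP orientation; "ft_force": force on the tool from outside, world axes, zero at the start; "torque": the same for the moment, N m; "grip_width": opening from 0.0 (shut) to 1.0 (fully open); "grip_force": force on a finger pad.
Only numpy, scipy, OpenCV 4.12 (cv2) and the standard library are available. Lean on these libraries where they do the work, as an engineer would, in place of code of your own. Each camera call takes 0.05 s, during which the arm holds its last target. There are 200 camera calls.

## Working session

There is one attempt and no reset: what is moved stays moved. The work goes in short steps, Python scripts to look and compute and a shell command to move; the robot and the scene stay as the last step left them, time stands still between calls to the robot, and variables do not carry over. Pictures are saved under pics/ and viewed, at most 14 in all, crops included, and the job is handed in when it is done.

```bash
ls; mkdir -p pics; cat > h.py <<'E'
import numpy as np,cv2,pickle
from bench import ctrl
def grab(n,f):
    d=ctrl.get_image(n); cv2.imwrite(f'pics/{f}.png',d['image'][...,::-1]); pickle.dump(d,open(f'{f}.pkl','wb')); return d
def load(f): return pickle.load(open(f+'.pkl','rb'))
def cam(d):
    f=240/np.tan(np.radians(d['fov_y'])/2)
    R=cv2.Rodrigues(np.array(d['rvec'],float))[0]; t=np.array(d['tvec'],float).ravel()
    K=np.array([[f,0,d['cx']],[0,f,d['cy']],[0,0,1.]]); return K,np.array([d['k1'],0,0,0,0.]),R,t
def rays(d,uv):
    K,D,R,t=cam(d)
    p=cv2.undistortPoints(np.array(uv,float).reshape(-1,1,2),K,D).reshape(-1,2)
    return -R.T@t, np.c_[p,np.ones(len(p))]@R
def onplane(d,uv,z):
    o,v=rays(d,uv); return o+v*((z-o[2])/v[:,2])[:,None]
def cloud(d):
    v,u=np.mgrid[0:480,0:640]; o,r=rays(d,np.c_[u.ravel(),v.ravel()])
    P=o+r*d['depth'].reshape(-1,1); P[d['depth'].ravel()<=0]=np.nan
    return P.reshape(480,640,3)
def proj(d,P):
    K,D,R,t=cam(d); return cv2.projectPoints(np.array(P,float).reshape(-1,1,3),cv2.Rodrigues(R)[0],t,K,D)[0].reshape(-1,2)
E
python3 - <<'E'
from h import *
for n in('scene','top','wrist'):
    d=grab(n,n+'0'); K,D,R,t=cam(d); print(n,-R.T@t,R[2],K[0,0],d['k1'])
s=ctrl.get_state(); print(s)
E
```

```text
pics
scene [-0.48205902 -0.86568846  1.10144635] [ 0.59491983  0.50199045 -0.62775471] 560.8358353893785 -0.1248525205190325
top [ 0.30475884 -0.00979927  1.22358394] [ 0.1862564   0.00689472 -0.98247698] 475.96370367300955 0.04315198134848314
wrist [0.21715417 0.61688717 0.38338273] [ 0.26467642 -0.13307867 -0.95511071] 339.9443915434926 0.018484980296246636
{'time': 0.15, 'joint_positions': array([-1.09390954,  0.32166461, -0.07008965,  1.45137416,  0.02259596,
        1.37078268, -0.05691507]), 'qd': array([ 1.36245008e-03, -2.56515828e-03,  8.81635836e-04, -4.38396785e-03,
        1.46068056e-03, -9.77903709e-05,  7.66109032e-04]), 'joint_torque': array([ 1.12835614e-04, -4.91791427e+01, -4.04624669e-01, -3.12879574e+01,
       -6.40071882e-02,  4.04490042e-02,  1.24973112e-04]), 'position': array([0.29004506, 0.58124816, 0.22171542]), 'tool_rot': array([-7.20396270e-01, -3.05761919e+00,  2.22981448e-03]), 'ft_force': array([-0.29954078, -0.33963233, -0.00998639]), 'torque': array([ 0.00667318, -0.02553937, -0.00346886]), 'grip_force': 0.0, 'grip_width': 1.001389235375659}
```

View pics/top0.png

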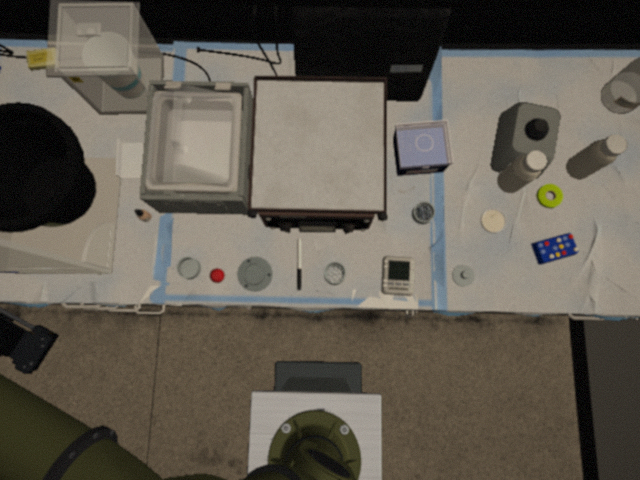

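View pics/scene0.png

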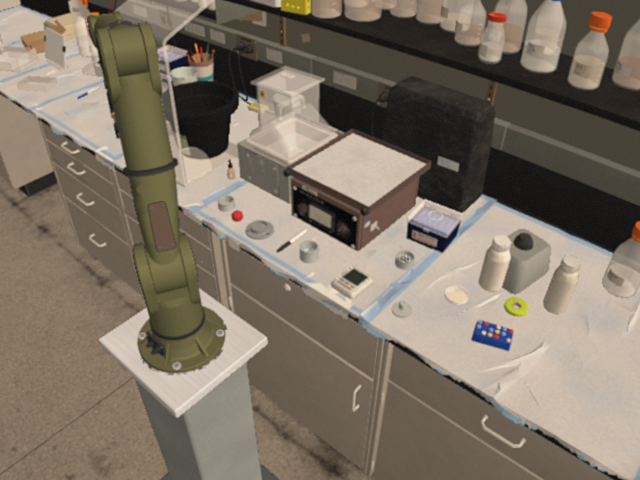

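The top view shows ring pieces at (189,268), (335,273) and (423,212), the base at (255,273), the lid at (462,274) and the marker at (299,262). Next I zoom in and measure the rims.

```bash
python3 - <<'E'
from h import *
d=load('top0');C=cloud(d);im=d['image']
s=load('scene0');Cs=cloud(s)
tiles=[]
for n,(u,v) in dict(A=(189,268),base=(255,273),B=(335,273),Cc=(423,212),lid=(462,274)).items():
    P=C[v-16:v+17,u-16:u+17].reshape(-1,3)
    P=P[P[:,2]>.006]
    c=np.median(P,0)
    top=np.percentile(P[:,2],95); 
    h=np.histogram(P[:,2]*1000,bins=range(0,66,4))[0]
    cc=P[P[:,2]>top-.006]; 
    (x,y),r=cv2.minEnclosingCircle(cc[:,:2].astype(np.float32))
    print(n,'top',top.round(4),'circ',round(x,4),round(y,4),round(r,4),'centre z',C[v-2:v+3,u-2:u+3,2].mean().round(4),h, 'reach',np.hypot(x,y).round(3))
    a=cv2.resize(im[v-18:v+18,u-18:u+18],(200,200),interpolation=cv2.INTER_CUBIC)
    q=proj(s,[x,y,.03])[0].astype(int)
    b=cv2.resize(s['image'][q[1]-20:q[1]+20,q[0]-20:q[0]+20],(200,200),interpolation=cv2.INTER_CUBIC)
    z=Cs[q[1]-14:q[1]+14,q[0]-14:q[0]+14].reshape(-1,3); print('  scene top',np.nanpercentile(z[:,2],[90,97,99]).round(4))
    tiles.append(np.vstack([a,b])[:, :160] if 0 else cv2.resize(np.vstack([a,b]),(160,320)))
cv2.imwrite('pics/tiles.png',np.hstack(tiles)[...,::-1])
E
```

```text
A top 0.0358 circ 0.4487 0.3297 0.028 centre z nan [  0  92 111  30  13  18  28  20  68  14   2   0   0   0   0   0] reach 0.557
  scene top [0.0318 0.0371 0.0405]
base top 0.0207 circ 0.4424 0.1618 0.0319 centre z 0.0097 [  0 194 286  70  55  46   3   0   0   0   0   0   0   0   0   0] reach 0.471
  scene top [0.0186 0.0225 0.0248]
B top 0.05 circ 0.4413 -0.0423 0.0281 centre z 0.0057 [ 0 24 16 28 68 27 15  2  8  7  4 56 38  5  0  0] reach 0.443
  scene top [0.0464 0.051  0.0529]
Cc top 0.0361 circ 0.6068 -0.2683 0.0279 centre z 0.0177 [  0  21  19  69 142  56  28  23  56  24   0   0   0   0   0   0] reach 0.663
  scene top [0.033  0.0368 0.0388]
lid top 0.0336 circ 0.4462 -0.3679 0.0096 centre z 0.0286 [  0  25 181 110  10   4   4  16  30   7   0   0   0   0   0   0] reach 0.578
  scene top [0.0182 0.0365 0.0388]
```

View pics/tiles.png

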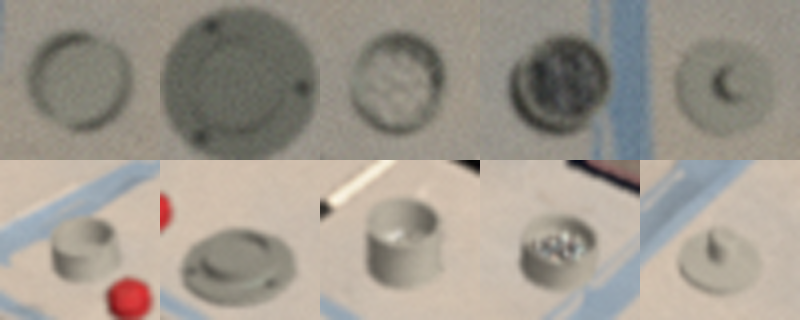

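```bash
cat >> h.py <<'E'
def go(x,y,z,yaw,turn_first=False):
    """print shift (mm, tool axes) and turn (deg, about tool axes) to TCP x,y,z, pointing down, tool y at yaw deg"""
    s=ctrl.get_state(); R=cv2.Rodrigues(np.array(s['tool_rot']))[0]; p=np.array(s['position'])
    a=np.radians(yaw); yt=np.array([np.cos(a),np.sin(a),0]); zt=np.array([0,0,-1.])
    best=None
    for sg in(1,-1):
        Rt=np.c_[np.cross(sg*yt,zt),sg*yt,zt]; w=np.degrees(cv2.Rodrigues(R.T@Rt)[0].ravel())
        if best is None or np.linalg.norm(w)<np.linalg.norm(best): best=w
    print('shift',(R.T@(np.array([x,y,z])-p)*1000).round(1),'turn',best.round(1),'| at',p.round(4),'q',s['joint_positions'].round(2))
E
python3 - <<'E'
from h import *
d=load('top0');C=cloud(d)
for n,u,v in(('bulb',218,275),('dropper',143,213),('timer',398,272),('mk1',299,240),('mk2',299,288),('shakR',384,150),('shakFR',384,210),('bath',200,207),('box',400,170),('box',450,165)):print(n,np.nanmedian(C[v-2:v+3,u-2:u+3].reshape(-1,3),0).round(3))
go(.449,.330,.2,63.5)
E
```

```text
bulb [0.431 0.251 0.027]
dropper [0.582 0.447 0.043]
timer [ 0.449 -0.203  0.019]
mk1 [0.529 0.051 0.004]
mk2 [0.405 0.047 0.007]
shakR [ 0.718 -0.151  0.164]
shakFR [ 0.572 -0.149  0.168]
bath [0.591 0.291 0.093]
box [ 0.712 -0.206  0.039]
box [ 0.737 -0.344  0.004]
shift [-254.4 -153.8   22. ] turn [-0.1  0.  -0. ] | at [0.29   0.5812 0.2217] q [-1.09  0.32 -0.07  1.45  0.02  1.37 -0.06]
```

```bash
python3 -m jog '[[[0,-50,0,0,0,0,70],[0,-100,0,0,0,0,70],[0,-154,0,0,0,0,70],[0,-154,0,0,0,0,70],[-50,-154,10,0,0,0,70],[-100,-154,10,0,0,0,70],[-150,-154,20,0,0,0,70],[-200,-154,20,0,0,0,70],[-254,-154,22,0,0,0,70],[-254,-154,22,0,0,0,70]]]' 20; python3 -m jog '[[[0,0,0,0,0,0,70],[0,0,0,0,0,0,70],[0,0,0,0,0,0,70],[0,0,0,0,0,0,70],[0,0,0,0,0,0,70]]]'
python3 - <<'E'
from h import *
d=grab('wrist','w1'); print(proj(d,[.449,.33,.036])); go(.449,.33,.2,63.5)
E
```

```text
time: 1.15
position: [0.4553, 0.3249, 0.2002]
tool_rot: [0.735, 3.05, -0.003]
ft_force: [-0.5, 0.0, -0.2]
grip_width: 0.805
grip_force: 0.0
time: 1.65
position: [0.4479, 0.3313, 0.2008]
tool_rot: [0.718, 3.059, 0.001]
ft_force: [-0.1, -0.1, -0.4]
grip_width: 0.806
grip_force: 0.0
[[316.49002611 221.64028147]]
shift [-1.2 -0.6  0.8] turn [0.  0.  0.1] | at [0.4482 0.3311 0.2008] q [-0.82  0.13  0.15  1.72 -0.02  1.29  0.44]
```

View pics/w1.png

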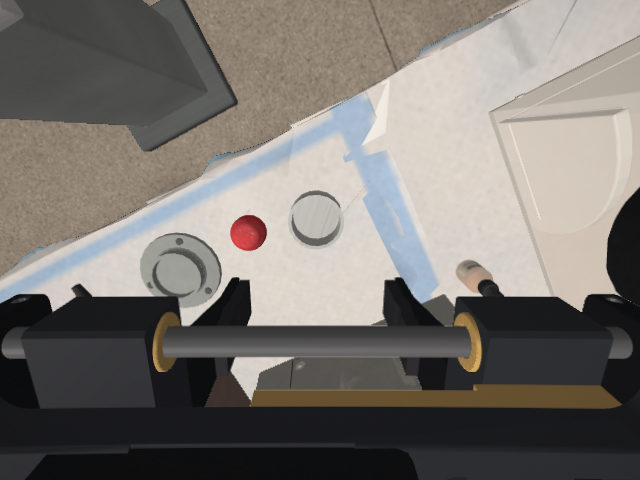

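The wrist view shows the pan at (316,217), the base at (180,272) and the bulb at (248,232), all matching the top-view estimates. Now I refine the centres.

```bash
cat >> h.py <<'E'
def rim(d,x,y,z,tol=.003,rad=.034):
    C=cloud(d).reshape(-1,3); P=C[(abs(C[:,2]-z)<tol)&(np.hypot(C[:,0]-x,C[:,1]-y)<rad)]
    A=np.c_[2*P[:,:2],np.ones(len(P))]; c=np.linalg.lstsq(A,(P[:,:2]**2).sum(1),rcond=None)[0]
    e=cv2.minEnclosingCircle(P[:,:2].astype(np.float32))
    print('rim lsq',c[:2].round(4),'r',np.sqrt(c[2]+c[:2]@c[:2]).round(4),'encl',np.round(e[0],4),round(e[1],4),'n',len(P),'z',P[:,2].mean().round(4))
    return c[:2]
E
python3 - <<'E'
from h import *
d=load('w1'); t=load('top0')
for a in((.449,.33,.036),(.4424,.1618,.022)): rim(d,*a); rim(t,*a)
# whole base disc rim (8mm)
for q in (d,t): rim(q,.4424,.1618,.008,.003,.05)
go(.449,.33,.008,63.5)
E
```

```text
rim lsq [0.449  0.3289] r 0.026 encl [0.4493 0.3287] 0.0281 n 627 z 0.0356
rim lsq [0.4484 0.3292] r 0.0256 encl [0.4487 0.3297] 0.028 n 63 z 0.0349
rim lsq [0.4391 0.1638] r 0.0262 encl [0.4391 0.163 ] 0.0289 n 535 z 0.0214
rim lsq [0.4386 0.1626] r 0.0262 encl [0.4389 0.1624] 0.0282 n 68 z 0.0209
rim lsq [0.4391 0.1634] r 0.0372 encl [0.4392 0.1637] 0.0452 n 2467 z 0.0079
rim lsq [0.4387 0.162 ] r 0.0319 encl [0.4401 0.1615] 0.0461 n 529 z 0.0078
shift [ -1.2  -0.7 192.8] turn [0.  0.  0.1] | at [0.4482 0.3311 0.2008] q [-0.82  0.13  0.15  1.72 -0.02  1.29  0.44]
```

```bash
python3 -m jog '[[[-1.7,-1.5,40,0,0,0,70],[-1.7,-1.5,80,0,0,0,70],[-1.7,-1.5,120,0,0,0,70],[-1.7,-1.5,150,0,0,0,70],[-1.7,-1.5,170,0,0,0,70],[-1.7,-1.5,185,0,0,0,70],[-1.7,-1.5,192,0,0,0,70],[-1.7,-1.5,192,0,0,0,70],[-1.7,-1.5,192,0,0,0,70],[-1.7,-1.5,192,0,0,0,70]]]'
python3 - <<'E'
from h import *
go(.449,.329,.008,63.5)
E
```

```text
time: 2.7
position: [0.4505, 0.329, 0.0099]
tool_rot: [0.72, 3.056, 0.003]
ft_force: [-1.3, -0.6, -0.2]
grip_width: 0.802
grip_force: 0.0
shift [ 1.3 -0.7  1.9] turn [ 0.1  0.1 -0. ] | at [0.4505 0.329  0.0099] q [-0.8   0.33  0.14  1.91 -0.06  0.91  0.48]
```

Close on the pan and lift.

```bash
python3 -m jog '[[[1.3,-0.7,1.5,0,0,0,70],[1.3,-0.7,1.5,0,0,0,62],[1.3,-0.7,1.5,0,0,0,50],[1.3,-0.7,1.5,0,0,0,50],[1.3,-0.7,1.5,0,0,0,50],[1.3,-0.7,1.5,0,0,0,50],[1.3,-0.7,1.5,0,0,0,50],[1.3,-0.7,1.5,0,0,0,50]]]' 25
python3 -m jog '[[[0,0,-10,0,0,0,50],[0,0,-30,0,0,0,50],[0,0,-60,0,0,0,50],[0,0,-90,0,0,0,50],[0,0,-90,0,0,0,50],[0,0,-90,0,0,0,50]]]'
python3 - <<'E'
from h import *
go(.439,.163,.1,90)
E
```

```text
time: 3.5
position: [0.4484, 0.3286, 0.0073]
tool_rot: [0.72, 3.058, 0.001]
ft_force: [1.0, 0.9, 1.4]
grip_width: 0.638
grip_force: 25.0
time: 4.1
position: [0.4482, 0.3282, 0.0976]
tool_rot: [0.72, 3.057, 0.001]
ft_force: [-0.4, -0.3, -2.6]
grip_width: 0.641
grip_force: 25.0
shift [ -65.5 -151.9   -2.5] turn [  0.    0.  -26.5] | at [0.4482 0.3282 0.0976] q [-0.82  0.22  0.15  1.84 -0.04  1.08  0.46]
```

```bash
python3 -m jog '[[[-16,-38,-2,0,0,-7,50],[-32,-76,-2,0,0,-14,50],[-49,-114,-2,0,0,-20,50],[-65.5,-152,-2,0,0,-26.5,50],[-65.5,-152,-2,0,0,-26.5,50],[-65.5,-152,-2,0,0,-26.5,50],[-65.5,-152,-2,0,0,-26.5,50],[-65.5,-152,-2,0,0,-26.5,50],[-65.5,-152,-2,0,0,-26.5,50],[-65.5,-152,-2,0,0,-26.5,50]]]'
python3 - <<'E'
from h import *
go(.439,.163,.0213,90); d=grab('wrist','w2')
E
```

```text
time: 5.1
position: [0.4388, 0.1637, 0.0989]
tool_rot: [0.001, -3.141, 0.0]
ft_force: [0.3, -0.0, -2.3]
grip_width: 0.642
grip_force: 25.0
shift [-0.3 -0.7 77.6] turn [-0.  -0.   0.1] | at [0.4388 0.1637 0.0989] q [-0.63  0.03  0.22  2.04 -0.01  1.06  1.17]
```

View pics/w2.png

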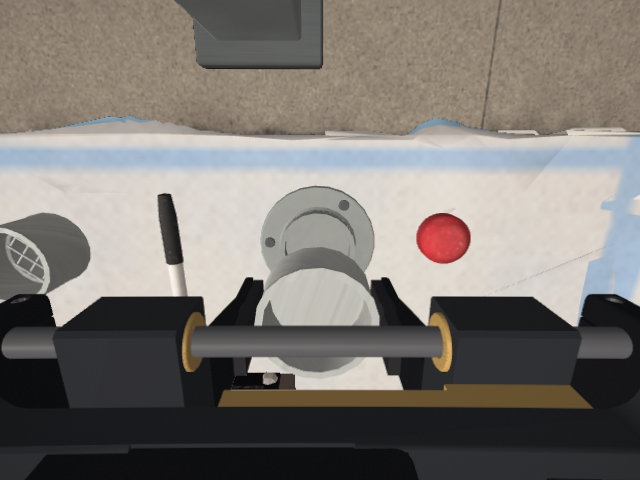

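The pan is level in the jaws, rim centred at about (318,320), with the base centred below it at (318,240). Next I check its offset and lower it.

```bash
python3 - <<'E'
from h import *
d=load('w2'); rim(d,.4388,.1637,.0989-.0073+.036,.004); rim(d,.439,.163,.008,.003,.05)
E
python3 -m jog '[[[-0.3,-0.5,25,0,0,0,50],[-0.3,-0.5,45,0,0,0,50],[-0.3,-0.5,58,0,0,0,50],[-0.3,-0.5,64,0,0,0,50],[-0.3,-0.5,68,0,0,0,50],[-0.3,-0.5,71,0,0,0,50],[-0.3,-0.5,73,0,0,0,50],[-0.3,-0.5,75,0,0,0,50],[-0.3,-0.5,75,0,0,0,50]]]'
```

```text
rim lsq [0.4379 0.1631] r 0.0264 encl [0.4341 0.1637] 0.033 n 2941 z 0.127
rim lsq [0.4376 0.1632] r 0.0363 encl [0.4388 0.1632] 0.0448 n 4166 z 0.0079
time: 6.05
position: [0.4393, 0.1626, 0.0242]
tool_rot: [0.0, 3.141, 0.0]
ft_force: [0.2, 0.1, -1.6]
grip_width: 0.642
grip_force: 25.0
```

```bash
python3 -m jog '[[[0,0,1,0,0,0,50],[0,0,2,0,0,0,50],[0,0,3,0,0,0,50],[0,0,3.5,0,0,0,50],[0,0,4,0,0,0,50],[0,0,4,0,0,0,50]]]'
```

```text
time: 6.65
position: [0.4397, 0.1628, 0.0217]
tool_rot: [0.001, 3.141, 0.001]
ft_force: [-4.7, -2.3, 11.6]
grip_width: 0.642
grip_force: 32.8
```

```bash
python3 -m jog '[[[0,0,-1,0,0,0,58],[0,0,-1,0,0,0,68],[0,0,-1,0,0,0,68],[0,0,-1,0,0,0,68],[0,0,-10,0,0,0,68],[0,0,-40,0,0,0,68],[0,0,-85,0,0,0,68],[0,0,-130,0,0,0,68],[0,0,-130,0,0,0,68],[0,0,-130,0,0,0,68]]]'
python3 - <<'E'
from h import *
d=grab('wrist','w3'); rim(d,.439,.163,.05); t=grab('top','t3'); rim(t,.439,.163,.05)
go(.50,-.262,.2,90)
E
```

```text
time: 7.65
position: [0.44, 0.163, 0.1516]
tool_rot: [0.0, 3.139, 0.003]
ft_force: [-0.2, -0.3, -1.6]
grip_width: 0.787
grip_force: 0.0
rim lsq [0.4394 0.1616] r 0.026 encl [0.4398 0.1616] 0.0281 n 927 z 0.0496
rim lsq [0.4135 0.1491] r 0.0042 encl [0.4149 0.1495] 0.0054 n 5 z 0.0489
shift [ -61.6 -424.3  -50.7] turn [-0.  -0.1 -0. ] | at [0.4383 0.1623 0.1491] q [-0.64 -0.02  0.22  1.99  0.    1.17  1.16]
```

```bash
python3 -m jog '[[[0,-30,-30,0,0,0,68],[0,-80,-50,0,0,0,68],[0,-130,-50,0,0,0,68],[0,-180,-50,0,0,0,68],[0,-230,-50,0,0,0,68],[0,-280,-50,0,0,0,68],[0,-330,-50,0,0,0,68],[0,-380,-50,0,0,0,68],[0,-430,-50,0,0,0,68],[0,-430,-50,0,0,0,68]]]'
python3 -m jog '[[[-20,0,0,0,0,0,68],[-60,0,0,0,0,0,68],[-100,0,0,0,0,0,68],[-130,0,0,0,0,0,68],[-130,0,0,0,0,0,68],[-130,0,0,0,0,0,68],[-130,0,0,0,0,0,68],[-130,0,0,0,0,0,68]]]'
python3 - <<'E'
from h import *
d=grab('wrist','w4'); rim(d,.607,-.268,.036); go(.607,-.268,.012,90); C=cloud(d).reshape(-1,3)
P=C[(C[:,2]>.1)&(C[:,2]<.16)&(C[:,0]>.55)&(C[:,1]>-.19)]
print(len(P), P[:,1].min() if len(P) else 0)
E
```

```text
time: 8.75
position: [0.4361, -0.2744, 0.1989]
tool_rot: [-0.016, -3.138, 0.007]
ft_force: [-1.1, -0.7, 0.5]
grip_width: 0.782
grip_force: 0.0
time: 9.55
position: [0.5678, -0.2678, 0.2001]
tool_rot: [-0.003, -3.141, -0.001]
ft_force: [-0.1, -0.5, -0.0]
grip_width: 0.781
grip_force: 0.0
rim lsq [ 0.6049 -0.2687] r 0.026 encl [ 0.6053 -0.2688] 0.0282 n 589 z 0.0357
shift [-38.9  -0.3 188.3] turn [ 0.   0.  -0.1] | at [ 0.5681 -0.2678  0.2003] q [-0.19  0.34  0.75  1.56 -0.24  1.33  2.15]
5502 -0.15553541844340496
```

View pics/w4.png

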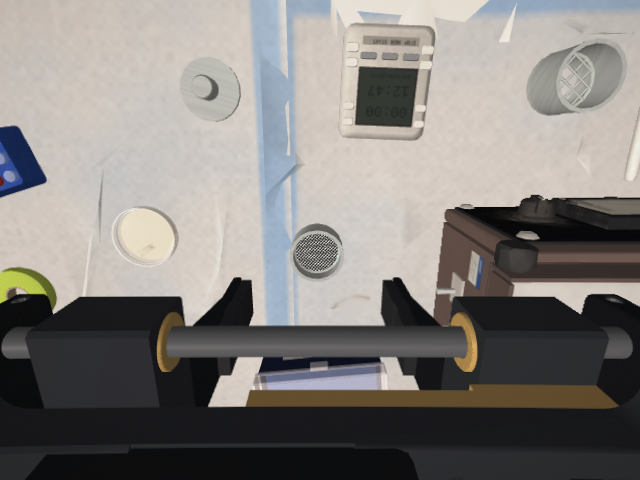

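The fine sieve's dark mesh is at (317,251), the shaker edge is 18 mm clear of the body, and the petri dish at (144,237) is clear. Descend.

```bash
python3 -m jog '[[[-37,-0.9,30,0,0,0,68],[-37,-0.9,75,0,0,0,68],[-37,-0.9,120,0,0,0,68],[-37,-0.9,150,0,0,0,68],[-37,-0.9,170,0,0,0,68],[-37,-0.9,183,0,0,0,68],[-37,-0.9,190,0,0,0,68],[-37,-0.9,191,0,0,0,68],[-37,-0.9,191,0,0,0,68],[-37,-0.9,191,0,0,0,68]]]'
python3 - <<'E'
from h import *
go(.605,-.2687,.008,90)
E
```

```text
time: 10.6
position: [0.607, -0.2688, 0.0105]
tool_rot: [0.0, 3.139, -0.001]
ft_force: [0.3, 0.4, -0.3]
grip_width: 0.781
grip_force: 0.0
shift [2.  0.1 2.5] turn [-0.   0.1 -0. ] | at [ 0.607  -0.2688  0.0105] q [-0.11  0.6   0.65  1.65 -0.41  1.04  2.24]
```

```bash
python3 -m jog '[[[1.6,0,2,0,0,0,68],[1.6,0,2,0,0,0,62],[1.6,0,2,0,0,0,50],[1.6,0,2,0,0,0,50],[1.6,0,2,0,0,0,50],[1.6,0,2,0,0,0,50],[1.6,0,2,0,0,0,50],[1.6,0,2,0,0,0,50]]]' 25
python3 -m jog '[[[0,0,-10,0,0,0,50],[0,0,-40,0,0,0,50],[0,0,-80,0,0,0,50],[0,0,-120,0,0,0,50],[0,0,-160,0,0,0,50],[0,0,-190,0,0,0,50],[0,0,-190,0,0,0,50],[0,0,-190,0,0,0,50]]]'
python3 - <<'E'
from h import *
go(.4394,.162,.14,90)
E
```

```text
time: 11.4
position: [0.6045, -0.2683, 0.0072]
tool_rot: [0.0, 3.141, 0.0]
ft_force: [-0.9, 1.4, 2.6]
grip_width: 0.635
grip_force: 25.0
time: 12.2
position: [0.6045, -0.2686, 0.1976]
tool_rot: [0.001, 3.141, -0.0]
ft_force: [0.2, 0.1, -2.4]
grip_width: 0.64
grip_force: 25.0
shift [165.3 430.5  57.3] turn [-0.   0.1 -0. ] | at [ 0.6045 -0.2686  0.1976] q [-0.17  0.42  0.73  1.48 -0.29  1.35  2.15]
```

```bash
python3 -m jog '[[[40,0,0,0,0,0,50],[85,0,0,0,0,0,50],[130,0,0,0,0,0,50],[165,10,0,0,0,0,50],[165,50,0,0,0,0,50],[165,95,0,0,0,0,50],[165,140,0,0,0,0,50],[165,185,0,0,0,0,50],[165,230,0,0,0,0,50],[165,275,10,0,0,0,50]]]'
python3 - <<'E'
from h import *
go(.4394,.162,.14,90)
E
```

```text
time: 13.2
position: [0.4389, 0.0085, 0.1864]
tool_rot: [0.0, 3.142, 0.0]
ft_force: [1.4, -0.2, -2.1]
grip_width: 0.637
grip_force: 25.0
shift [ -0.5 153.5  46.5] turn [ 0.  0. -0.] | at [0.4389 0.0085 0.1864] q [-0.56 -0.14  0.44  2.01  0.06  1.26  1.43]
```

```bash
python3 -m jog '[[[-0.5,40,10,0,0,0,50],[-0.5,80,25,0,0,0,50],[-0.5,120,40,0,0,0,50],[-0.5,153.5,46,0,0,0,50],[-0.5,153.5,46,0,0,0,50],[-0.5,153.5,46,0,0,0,50],[-0.5,153.5,46,0,0,0,50],[-0.5,153.5,46,0,0,0,50]]]'
python3 - <<'E'
from h import *
go(.4394,.162,.0492,90); d=grab('wrist','w5'); s=ctrl.get_state()['position']
rim(d,s[0],s[1],s[2]-.0072+.036,.004); rim(d,.439,.162,.05)
E
```

```text
time: 14.0
position: [0.4401, 0.1588, 0.1409]
tool_rot: [-0.004, -3.141, 0.0]
ft_force: [0.3, 0.0, -1.8]
grip_width: 0.644
grip_force: 25.0
shift [ 0.7  3.2 91.7] turn [-0.  -0.  -0.1] | at [0.4401 0.1588 0.1409] q [-0.69 -0.01  0.29  2.    0.    1.15  1.16]
rim lsq [0.4398 0.1583] r 0.0264 encl [0.4362 0.159 ] 0.0331 n 2967 z 0.1691
rim lsq [0.4393 0.1615] r 0.0259 encl [0.4396 0.1615] 0.028 n 644 z 0.0496
```

```bash
python3 -m jog '[[[0.5,3,30,0,0,0,50],[0.5,3,55,0,0,0,50],[0.5,3,70,0,0,0,50],[0.5,3,76,0,0,0,50],[0.5,3,76,0,0,0,50],[0.5,3,76,0,0,0,50],[0.5,3,76,0,0,0,50]]]'
python3 - <<'E'
from h import *
go(.4394,.162,.0492,90)
E
```

```text
time: 14.75
position: [0.4405, 0.1634, 0.0662]
tool_rot: [0.001, 3.14, 0.002]
ft_force: [-0.4, 0.1, -1.9]
grip_width: 0.641
grip_force: 25.0
shift [ 1.1 -1.4 17. ] turn [ 0.1  0.1 -0. ] | at [0.4405 0.1634 0.0662] q [-0.69  0.08  0.29  2.08 -0.03  0.99  1.18]
```

```bash
python3 -m jog '[[[0.9,-1.2,4,0,0,0,50],[0.9,-1.2,8,0,0,0,50],[0.9,-1.2,11,0,0,0,50],[0.9,-1.2,13,0,0,0,50],[0.9,-1.2,15,0,0,0,50],[0.9,-1.2,16,0,0,0,50],[0.9,-1.2,17,0,0,0,50],[0.9,-1.2,17.5,0,0,0,50],[0.9,-1.2,17.5,0,0,0,50]]]'
```

```text
time: 15.65
position: [0.4391, 0.1624, 0.0491]
tool_rot: [0.0, 3.141, 0.001]
ft_force: [-4.2, -1.4, 11.7]
grip_width: 0.641
grip_force: 25.0
```

Seated. Release, rise and check.

```bash
python3 -m jog '[[[0,0,-1,0,0,0,58],[0,0,-1,0,0,0,68],[0,0,-1,0,0,0,68],[0,0,-1,0,0,0,68],[0,0,-10,0,0,0,68],[0,0,-40,0,0,0,68],[0,0,-85,0,0,0,68],[0,0,-130,0,0,0,68],[0,0,-130,0,0,0,68],[0,0,-130,0,0,0,68]]]'
python3 - <<'E'
from h import *
d=grab('wrist','w6'); rim(d,.439,.163,.078); rim(d,.441,-.042,.05)
go(.441,-.042,.2,90)
E
```

```text
time: 16.65
position: [0.4395, 0.1623, 0.1791]
tool_rot: [0.001, 3.139, 0.003]
ft_force: [-0.2, -0.5, -0.9]
grip_width: 0.786
grip_force: 0.0
rim lsq [0.4394 0.1614] r 0.0259 encl [0.4398 0.1613] 0.0281 n 944 z 0.0776
rim lsq [ 0.442  -0.0411] r 0.0259 encl [ 0.4418 -0.0421] 0.029 n 942 z 0.0495
shift [  -2.6 -203.8  -22.5] turn [ 0.  0. -0.] | at [0.4384 0.1618 0.1775] q [-0.7  -0.05  0.28  1.96  0.01  1.23  1.15]
```

```bash
python3 -m jog '[[[0,-50,-15,0,0,0,68],[-2,-100,-20,0,0,0,68],[-2,-150,-20,0,0,0,68],[-2.5,-203.5,-20,0,0,0,68],[-2.5,-203.5,-20,0,0,0,68],[-2.5,-203.5,-20,0,0,0,68],[-2.5,-203.5,-20,0,0,0,68],[-2.5,-203.5,-20,0,0,0,68]]]'
python3 - <<'E'
from h import *
d=grab('wrist','w7'); rim(d,.4415,-.042,.05)
go(.4415,-.042,.022,90)
E
```

```text
time: 17.5
position: [0.4408, -0.0397, 0.1969]
tool_rot: [0.005, -3.14, 0.0]
ft_force: [0.2, 1.0, -0.3]
grip_width: 0.781
grip_force: 0.0
rim lsq [ 0.4419 -0.0419] r 0.026 encl [ 0.4421 -0.0419] 0.0282 n 689 z 0.0496
shift [ -0.7  -2.1 175.1] turn [-0.  -0.1  0.2] | at [ 0.441  -0.0399  0.1971] q [-0.52 -0.14  0.51  1.99  0.07  1.28  1.54]
```

```bash
python3 -m jog '[[[-0.9,-1,30,0,0,0,68],[-0.9,-1,75,0,0,0,68],[-0.9,-1,115,0,0,0,68],[-0.9,-1,145,0,0,0,68],[-0.9,-1,162,0,0,0,68],[-0.9,-1,172,0,0,0,68],[-0.9,-1,175,0,0,0,68],[-0.9,-1,175,0,0,0,68],[-0.9,-1,175,0,0,0,68]]]'
python3 - <<'E'
from h import *
go(.4419,-.042,.022,90)
E
```

```text
time: 18.45
position: [0.443, -0.0423, 0.0235]
tool_rot: [-0.0, 3.14, 0.001]
ft_force: [0.4, -0.1, 0.1]
grip_width: 0.783
grip_force: 0.0
shift [1.1 0.3 1.5] turn [0.  0.1 0. ] | at [ 0.443  -0.0423  0.0235] q [-0.5   0.1   0.56  2.17 -0.07  0.89  1.67]
```

```bash
python3 -m jog '[[[0.9,0.3,1,0,0,0,68],[0.9,0.3,1,0,0,0,62],[0.9,0.3,1,0,0,0,50],[0.9,0.3,1,0,0,0,50],[0.9,0.3,1,0,0,0,50],[0.9,0.3,1,0,0,0,50],[0.9,0.3,1,0,0,0,50],[0.9,0.3,1,0,0,0,50]]]' 25
python3 -m jog '[[[0,0,-10,0,0,0,50],[0,0,-40,0,0,0,50],[0,0,-80,0,0,0,50],[0,0,-120,0,0,0,50],[0,0,-165,0,0,0,50],[0,0,-165,0,0,0,50],[0,0,-165,0,0,0,50]]]'
python3 - <<'E'
from h import *
go(.4394,.1615,.18,90)
E
```

```text
time: 19.25
position: [0.4414, -0.042, 0.0219]
tool_rot: [0.0, 3.141, 0.001]
ft_force: [-1.7, 0.8, 5.6]
grip_width: 0.642
grip_force: 25.0
time: 19.95
position: [0.4414, -0.0426, 0.1872]
tool_rot: [0.001, 3.14, 0.001]
ft_force: [-0.0, -0.9, -2.6]
grip_width: 0.641
grip_force: 25.0
shift [  2.1 204.1   7.3] turn [ 0.   0.1 -0. ] | at [ 0.4414 -0.0426  0.1872] q [-0.53 -0.14  0.53  2.    0.07  1.26  1.54]
```

```bash
python3 -m jog '[[[2,40,0,0,0,0,50],[2,90,0,0,0,0,50],[2,140,0,0,0,0,50],[2,185,4,0,0,0,50],[2,204,7,0,0,0,50],[2,204,7,0,0,0,50],[2,204,7,0,0,0,50],[2,204,7,0,0,0,50],[2,204,7,0,0,0,50],[2,204,7,0,0,0,50]]]'
python3 - <<'E'
from h import *
go(.4394,.1616,.0919,90); d=grab('wrist','w8'); s=ctrl.get_state()['position']
rim(d,s[0],s[1],s[2]-.0219+.05,.004); rim(d,.439,.162,.078)
E
```

```text
time: 20.95
position: [0.4394, 0.1607, 0.1796]
tool_rot: [0.003, 3.141, 0.0]
ft_force: [-0.7, 0.5, -1.6]
grip_width: 0.646
grip_force: 25.0
shift [-0.   0.8 87.7] turn [ 0.   0.  -0.1] | at [0.4394 0.1607 0.1796] q [-0.71 -0.05  0.3   1.95  0.02  1.24  1.15]
rim lsq [0.439  0.1603] r 0.0264 encl [0.4359 0.161 ] 0.0332 n 2926 z 0.2071
rim lsq [0.4392 0.1614] r 0.0259 encl [0.4387 0.1613] 0.0278 n 553 z 0.0777
```

```bash
python3 -m jog '[[[0,0.5,30,0,0,0,50],[0,0.5,55,0,0,0,50],[0,0.5,68,0,0,0,50],[0,0.5,72,0,0,0,50],[0,0.5,72,0,0,0,50],[0,0.5,72,0,0,0,50],[0,0.5,72,0,0,0,50]]]'
python3 - <<'E'
from h import *
go(.4394,.1618,.0919,90)
E
```

```text
time: 21.7
position: [0.4401, 0.1626, 0.1087]
tool_rot: [0.0, 3.14, 0.002]
ft_force: [-0.3, 0.8, -1.0]
grip_width: 0.647
grip_force: 25.0
shift [ 0.7 -0.9 16.8] turn [ 0.1  0.1 -0. ] | at [0.4401 0.1626 0.1087] q [-0.71  0.02  0.3   2.04 -0.01  1.08  1.17]
```

```bash
python3 -m jog '[[[0.6,-0.8,4,0,0,0,50],[0.6,-0.8,8,0,0,0,50],[0.6,-0.8,11,0,0,0,50],[0.6,-0.8,13,0,0,0,50],[0.6,-0.8,15,0,0,0,50],[0.6,-0.8,16,0,0,0,50],[0.6,-0.8,17,0,0,0,50],[0.6,-0.8,17.5,0,0,0,50],[0.6,-0.8,17.5,0,0,0,50]]]'
```

```text
time: 22.6
position: [0.4388, 0.1615, 0.0918]
tool_rot: [0.001, 3.142, 0.001]
ft_force: [-4.6, -2.0, 11.4]
grip_width: 0.644
grip_force: 25.0
```

```bash
python3 -m jog '[[[0,0,-1,0,0,0,58],[0,0,-1,0,0,0,68],[0,0,-1,0,0,0,68],[0,0,-1,0,0,0,68],[0,0,-10,0,0,0,68],[0,0,-40,0,0,0,68],[0,0,-85,0,0,0,68],[0,0,-130,0,0,0,68],[0,0,-130,0,0,0,68],[0,0,-130,0,0,0,68]]]'
python3 - <<'E'
from h import *
d=grab('wrist','w9'); rim(d,.439,.162,.12)
go(.446,-.368,.2,90)
E
```

```text
time: 23.6
position: [0.4393, 0.1618, 0.2216]
tool_rot: [0.0, 3.139, 0.003]
ft_force: [0.6, 0.5, -0.8]
grip_width: 0.777
grip_force: 0.0
rim lsq [0.439  0.1605] r 0.0259 encl [0.4393 0.1607] 0.0282 n 944 z 0.1196
shift [  -7.7 -529.4   19.9] turn [ 0.  0. -0.] | at [0.4384 0.1614 0.22  ] q [-0.72 -0.08  0.29  1.9   0.02  1.32  1.14]
```

```bash
python3 -m jog '[[[0,-40,0,0,0,4,60],[0,-90,0,0,0,8,50],[0,-140,0,0,0,12,45],[0,-190,0,0,0,16,45],[0,-240,0,0,0,20,45],[0,-290,0,0,0,24,45],[0,-340,0,0,0,28,45],[0,-390,0,0,0,30,45],[0,-440,0,0,0,30,45],[0,-480,10,0,0,30,45]]]'
python3 - <<'E'
from h import *
go(.446,-.368,.16,60)
E
```

```text
time: 24.65
position: [0.4375, -0.3216, 0.2098]
tool_rot: [0.816, 3.033, -0.001]
ft_force: [0.8, 0.4, 0.5]
grip_width: 0.517
grip_force: 0.0
shift [-30.6 -35.9  49.9] turn [-0.   0.  -0.1] | at [ 0.4375 -0.3216  0.2098] q [-0.23  0.12  0.89  1.76 -0.1   1.3   1.72]
```

```bash
python3 -m jog '[[[-15,-18,10,0,0,0,45],[-30.6,-36,30,0,0,0,45],[-30.6,-36,50,0,0,0,45],[-30.6,-36,50,0,0,0,45],[-30.6,-36,50,0,0,0,45],[-30.6,-36,50,0,0,0,45],[-30.6,-36,50,0,0,0,45]]]'
python3 - <<'E'
from h import *
d=grab('wrist','w10'); C=cloud(d).reshape(-1,3)
for z,r in((.036,.02),(.013,.04)): rim(d,.446,-.368,z,.003,r)
P=C[(abs(C[:,2]-.036)<.003)&(np.hypot(C[:,0]-.446,C[:,1]+.368)<.02)]; print(P.mean(0).round(4))
go(.446,-.368,.017,60)
E
```

```text
time: 25.35
position: [0.4476, -0.3648, 0.1611]
tool_rot: [0.812, 3.033, 0.0]
ft_force: [0.2, 0.1, 0.2]
grip_width: 0.517
grip_force: 0.0
rim lsq [ 0.4459 -0.3691] r 0.007 encl [ 0.4462 -0.3693] 0.0101 n 380 z 0.0354
rim lsq [ 0.4465 -0.3695] r 0.0213 encl [ 0.4462 -0.3694] 0.0281 n 2190 z 0.0129
[ 0.4458 -0.369   0.0354]
shift [  0.   -3.7 144. ] turn [0.  0.1 0. ] | at [ 0.4476 -0.3648  0.161 ] q [-0.12  0.28  0.89  1.75 -0.23  1.23  1.88]
```

View pics/w10.png

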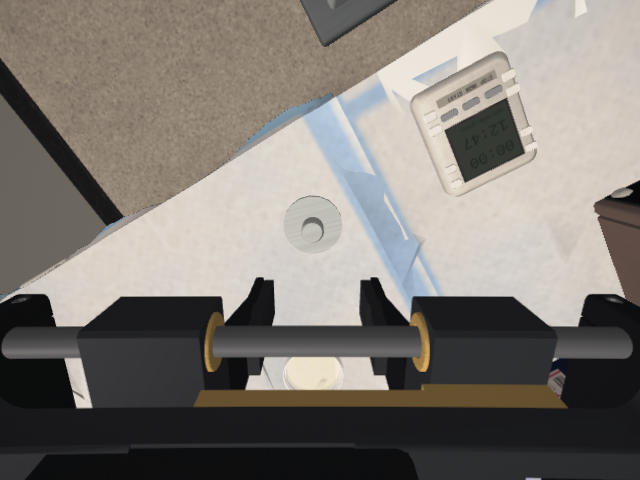

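The lid and knob are at (313,225), clear of the timer (475,120). Descend.

```bash
python3 -m jog '[[[-0.5,-4,30,0,0,0,45],[-0.5,-4,75,0,0,0,45],[-0.5,-4,105,0,0,0,45],[-0.5,-4,125,0,0,0,45],[-0.5,-4,135,0,0,0,45],[-0.5,-4,139,0,0,0,45],[-0.5,-4,139,0,0,0,45],[-0.5,-4,139,0,0,0,45],[-0.5,-4,139,0,0,0,45]]]'
python3 - <<'E'
from h import *
go(.4461,-.3693,.0165,60)
E
```

```text
time: 26.3
position: [0.4462, -0.3693, 0.0222]
tool_rot: [0.813, 3.032, -0.0]
ft_force: [0.4, -0.0, -0.2]
grip_width: 0.516
grip_force: 0.0
shift [ 0.1 -0.1  5.7] turn [ 0.   0.1 -0. ] | at [ 0.4462 -0.3693  0.0222] q [-0.02  0.45  0.81  1.86 -0.39  0.99  2.  ]
```

```bash
python3 -m jog '[[[0,0,3,0,0,0,45],[0,0,5,0,0,0,45],[0,0,5,0,0,0,30],[0,0,5,0,0,0,14],[0,0,5,0,0,0,14],[0,0,5,0,0,0,14],[0,0,5,0,0,0,14],[0,0,5,0,0,0,14],[0,0,5,0,0,0,14],[0,0,5,0,0,0,14]]]' 30
python3 -m jog '[[[0,0,-10,0,0,0,14],[0,0,-40,0,0,0,14],[0,0,-80,0,0,0,14],[0,0,-120,0,0,0,14],[0,0,-165,0,0,0,14],[0,0,-205,0,0,0,14],[0,0,-205,0,0,0,14],[0,0,-205,0,0,0,14]]]'
python3 - <<'E'
from h import *
go(.4392,.161,.222,90)
E
```

```text
time: 27.3
position: [0.4454, -0.3687, 0.0161]
tool_rot: [0.813, 3.034, 0.0]
ft_force: [0.3, 1.1, 0.4]
grip_width: 0.221
grip_force: 30.0
time: 28.1
position: [0.4455, -0.3691, 0.2221]
tool_rot: [0.813, 3.032, 0.0]
ft_force: [-0.1, 0.6, -1.8]
grip_width: 0.22
grip_force: 30.0
shift [ 2.707e+02  4.558e+02 -1.000e-01] turn [  0.    0.1 -30. ] | at [ 0.4455 -0.3691  0.2221] q [-0.15  0.23  0.92  1.66 -0.19  1.34  1.85]
```

```bash
python3 -m jog '[[[20,34,0,0,0,-3,14],[44,74,0,0,0,-6,14],[68,114,0,0,0,-9,14],[92,154,0,0,0,-12,14],[116,194,0,0,0,-15,14],[140,234,0,0,0,-18,14],[164,274,0,0,0,-21,14],[188,314,0,0,0,-24,14],[212,354,0,0,0,-27,14],[234,394,0,0,0,-30,14]]]'
python3 - <<'E'
from h import *
go(.4392,.161,.19,90)
E
```

```text
time: 29.1
position: [0.4381, 0.0911, 0.2194]
tool_rot: [0.004, -3.139, 0.001]
ft_force: [1.6, 0.4, -1.1]
grip_width: 0.218
grip_force: 30.0
shift [-1.3 70.  29.3] turn [-0.  -0.2  0.1] | at [0.4381 0.0911 0.2194] q [-0.71 -0.13  0.41  1.94  0.05  1.33  1.26]
```

```bash
python3 -m jog '[[[-1,30,0,0,0,0,14],[-1,55,10,0,0,0,14],[-1,69,20,0,0,0,14],[-1,69,29,0,0,0,14],[-1,69,29,0,0,0,14],[-1,69,29,0,0,0,14],[-1,69,29,0,0,0,14],[-1,69,29,0,0,0,14],[-1,69,29,0,0,0,14]]]'
python3 - <<'E'
from h import *
go(.4392,.161,.1281,90); d=grab('wrist','w11'); s=ctrl.get_state()['position']
rim(d,s[0],s[1],s[2]-.0161+.013,.003,.036); rim(d,.439,.161,.12)
E
```

```text
time: 30.0
position: [0.4412, 0.1581, 0.1926]
tool_rot: [0.002, 3.141, 0.001]
ft_force: [-0.9, 0.0, -1.1]
grip_width: 0.218
grip_force: 30.0
shift [ 2.   2.9 64.5] turn [ 0.   0.  -0.1] | at [0.4412 0.1581 0.1926] q [-0.76 -0.06  0.35  1.94  0.02  1.26  1.15]
rim lsq [0.4377 0.1572] r 0.0194 encl [0.4404 0.1572] 0.0277 n 3345 z 0.1894
rim lsq [0.4387 0.1606] r 0.0258 encl [0.4388 0.1607] 0.0279 n 643 z 0.1196
```

View pics/w11.png

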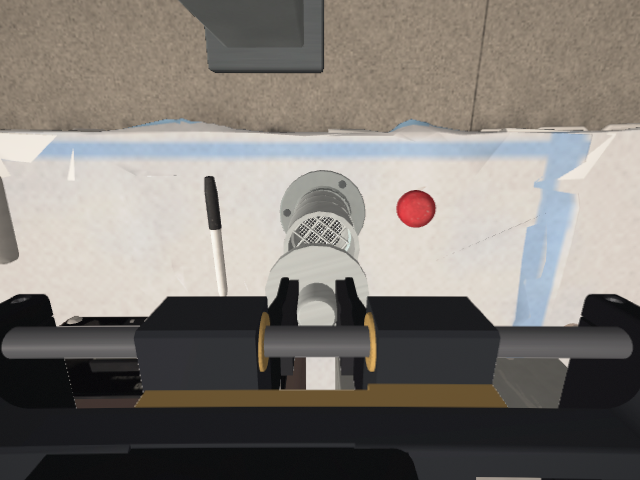

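The lid is level at (318,290), directly over the coarse sieve (322,238). Lower it.

```bash
python3 -m jog '[[[1.5,3,20,0,0,0,14],[1.5,3,35,0,0,0,14],[1.5,3,45,0,0,0,14],[1.5,3,48,0,0,0,14],[1.5,3,48,0,0,0,14],[1.5,3,48,0,0,0,14],[1.5,3,48,0,0,0,14]]]'
python3 - <<'E'
from h import *
go(.4395,.1616,.1281,90)
E
```

```text
time: 30.75
position: [0.4399, 0.1617, 0.1448]
tool_rot: [0.0, 3.14, 0.001]
ft_force: [0.1, -0.2, -0.8]
grip_width: 0.222
grip_force: 30.0
shift [ 0.4 -0.1 16.7] turn [ 0.   0.1 -0. ] | at [0.4399 0.1617 0.1448] q [-0.76 -0.02  0.35  2.    0.01  1.16  1.16]
```

```bash
python3 -m jog '[[[0.4,0,4,0,0,0,14],[0.4,0,8,0,0,0,14],[0.4,0,11,0,0,0,14],[0.4,0,13,0,0,0,14],[0.4,0,15,0,0,0,14],[0.4,0,16,0,0,0,14],[0.4,0,17,0,0,0,14],[0.4,0,17.5,0,0,0,14],[0.4,0,17.5,0,0,0,14]]]'
```

```text
time: 31.65
position: [0.4394, 0.1616, 0.128]
tool_rot: [0.001, 3.141, 0.001]
ft_force: [-2.9, -1.0, 7.2]
grip_width: 0.218
grip_force: 30.0
```

Seated. Release, rise and verify.

```bash
python3 -m jog '[[[0,0,-0.8,0,0,0,25],[0,0,-0.8,0,0,0,40],[0,0,-0.8,0,0,0,45],[0,0,-0.8,0,0,0,45],[0,0,-10,0,0,0,45],[0,0,-40,0,0,0,45],[0,0,-80,0,0,0,45],[0,0,-110,0,0,0,45],[0,0,-110,0,0,0,45],[0,0,-110,0,0,0,45]]]'
python3 - <<'E'
from h import *
d=grab('wrist','w12'); C=cloud(d).reshape(-1,3)
rim(d,.439,.161,.125,.003,.036); rim(d,.439,.161,.148,.003,.02)
P=C[(abs(C[:,2]-.125)<.003)&(np.hypot(C[:,0]-.439,C[:,1]-.161)<.03)]
print('plane slopes',np.linalg.lstsq(np.c_[P[:,:2]-P[:,:2].mean(0),np.ones(len(P))],P[:,2],rcond=None)[0].round(4))
s=grab('scene','s12'); q=proj(s,[.44,.162,.07])[0].astype(int)
cv2.imwrite('pics/s12c.png',cv2.resize(s['image'][q[1]-60:q[1]+60,q[0]-80:q[0]+80],(640,480),interpolation=cv2.INTER_CUBIC)[...,::-1])
E
```

```text
time: 32.65
position: [0.4393, 0.1617, 0.2374]
tool_rot: [0.0, 3.14, 0.002]
ft_force: [0.1, -0.2, -0.7]
grip_width: 0.519
grip_force: 0.0
rim lsq [0.4399 0.1605] r 0.0213 encl [0.4395 0.1607] 0.0282 n 2691 z 0.1249
rim lsq [0.4391 0.1606] r 0.007 encl [0.4394 0.1605] 0.0103 n 485 z 0.1475
plane slopes [ 0.0018 -0.      0.1249]
```

View pics/s12c.png

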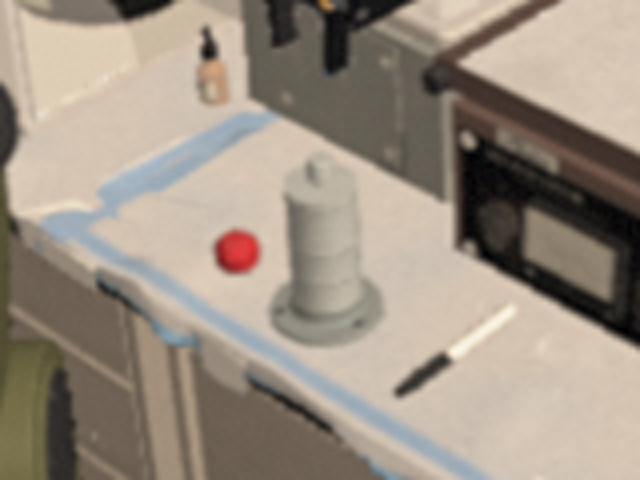

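The stack stands complete and upright at (325,245), level at 125 mm. The bulb and marker haven't moved and the gripper is clear.

```bash
python3 -c "
from bench import ctrl
print(ctrl.close_job())"
```

```text
the job is handed in; nothing more can be done
None
```

The pan, fine sieve, coarse sieve and lid are stacked on the base in that order, seated and level, with the gripper clear, the bystanders left untouched, and the job handed in at about 33 s.

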